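Offer up the heat sink over the bare power brick

TASK

One of the two power bricks on the converter unit still lacks its heat sink: pull open the top drawer of the bench cabinet, take out the long heat sink (leave the small one in the drawer) and carry it over to the bare brick. Finish while still holding it in the gripper, level and still, about 10 mm above the tips of the brick's four studs with its four corner holes lined up over them, so that I can check the line-up before it goes down. The pad on the brick sticks at first touch, so neither the heat sink nor the gripper may touch anything on the unit, and the other things on the bench stay where they are.

Things in the scene. Friction and masses are not known exactly. Their poses are not given: they have to be found in the camera images.
- cabinet_front (a point): Middle of the top front edge of the fixed grey steel bench-top cabinet (280 deep, 320 wide, 150 high, two white drawer fronts): in the plane of the shut drawers' faces, 150 above the bench. Its -x axis points out of the front, the way the drawer opens; y along the front. Only the top drawer opens.
- drawer (a joint): Top drawer of the cabinet, how far it is pulled out in m: 0 shut, 0.21 at its stop; at the start 0 to 0.015. Light friction (about 1.5 N); it stays where left. Open about 0.165 or more, so that fingers have room between the long heat sink and the cabinet's top plate, whose front edge is 15 mm behind the plane of the shut drawers' faces.
- drawer_handle (a point): Middle of the top drawer's handle: a round steel bar 11 thick and 120 long, along its y axis, 35 in front of the drawer front and 112 above the bench (38 below the cabinet's top); it moves with the drawer. Held by a 8 mm rod near each end. Axes as cabinet_front's.
- drawer_floor (a point): Point on the top drawer's inner floor, 85 above the bench, midway between its sides and 58.5 behind the inner face of the drawer's front wall; inside about 237 deep (x) x 280 wide (y), walls 4 thick with tops 44 above this floor; the white drawer front is 15 thick, its top edge 58 above this floor. Moves with the drawer; axes as cabinet_front's.
- heatsink: The long heat sink: plain aluminium, loose, 0.2 to 0.32 kg. Base plate 117 (x) x 61 (y) x 6 with 6 mm corner holes at x +-50.8, y +-25.4; on its middle a block of straight fins 117 (x) x 40 (y) x 36 high (42 in all) to grip by its flat outer sides. Origin: centre of the underside, z up. Starts flat in the drawer's left or right half, long axis roughly along its width. A half turn is the same.
- small_sink: Small square pin-fin heat sink, plain aluminium, 45 x 45 x 25, loose in the other half of the drawer; not wanted, it stays in the drawer. Origin: centre of its underside.
- unit: The converter unit, fixed: copper-coloured base plate 240 (x) x 280 (y), top 72 above the bench, on blue foam blocks, with a circuit board (top 76) and parts. Origin: centre of its underside, on the bench; axes along the plate's sides. Tallest: four black capacitors 35 across at y = +110, x -75 to +75, tops 137 above the bench. Parts at x about +90 reach 103, at x about -102 reach 86.
- brick: The bare power brick, fixed on the unit's board in one of two bays (the fitted brick is in the other, 105 mm away along the unit's y): flat black module 117 (x) x 61 (y) x 12.7 high with a metal top and a grey pad, and a thin upright stud in each corner. Origin: centre of its underside, 76 above the bench; sides parallel to the unit's.
- brick_studs (a point): Middle of the bare brick's four studs, at the height of their tips (100.7 above the bench). Studs are 4 thick, at x +-50.8, y +-25.4 from here, and stand 12 above the brick's top. Axes as the brick's: x along its length, z up.
- done_brick: The other brick, already fitted with the same kind of heat sink; fixed, 117 x 61, its fins reach 131 above the bench. Origin: centre of its underside, 76 above the bench.
- bowl: Black parts bowl, 104 across, 40 high, loose on the bench; to be left alone. Origin: centre of its underside.
- driver: Electric screwdriver lying on the bench, 220 long, 42 thick, loose; to be left alone. Origin: underside, near its middle.
- spare_cap: Spare capacitor, black can 35 across and 64 high, standing loose on the bench; to be left alone. Origin: centre of its underside.

How it is judged:
By the outcome, as a careful person would: the job done as asked, in the order asked, and still so for the second after the job is handed in, while the arm keeps its last pose, push and grip.
It also fails if it takes over 54 s, if anything falls off the work surface, if the arm or the gripper's body presses on something with over 40 N, if the wrist force passes 120 N, or if a joint passes its speed limit or range.

ROBOT

A 7-joint arm with a two-finger parallel gripper is mounted at the origin on the work surface. World frame = base frame: x ahead of the robot, y to its left, z up, the work surface at z = 0. Lengths are in m, angles in rad, forces in N, time in s.
With the tool pointing down it reaches from about 0.4 to 0.9 m from the base axis. Payload 5.6 kg.
Tool frame: the origin (TCP) lies midway between the tips of the shut fingers; the grasp point (between the pads) lies 19 mm behind it; z points along the fingers, y is the line along which they close (so a half turn about z gives the same grasp; the last joint's range is limited). The gripper opens to 92 mm and grips with 3 to 60 N. Pads are 20 mm wide; open, the fingers measure 128 mm over their backs; the gripper's body (75 mm by 189 mm) begins 69 mm behind the grasp point.
Start: joints at [1.088, 0.468, -0.012, 1.603, 0.006, 1.071, -0.056], TCP at [0.277, -0.588, 0.215] pointing down, gripper open.
Joint ranges: [-2.53, 2.53], [-0.31, 2.02], [-1.57, 1.55], [0.28, 2.44], [-1.29, 4.43], [0.15, 1.84], [-2.92, 2.92]. Speed limits (rad/s): [2.57, 2.57, 3.14, 3.14, 3.14, 3.14, 3.14].

INTERFACE

Orientations are given as a 3x3 rotation matrix whose columns are the frame's x, y, z axes.
In Python, from bench import sensors, cams, sign_off gives the robot as it stands.
- The arm moves only by the shell command python3 -m inch 'ROWS' [FORCE]. ROWS is text: rows parted by semicolons, each of 7 numbers parted by spaces: the shift along the tool's x, y, z normalised to -1 to 1, where 1 is 25 mm, then the turn, a rotation vector about the tool's x, y, z normalised to -1 to 1, where 1 is 180 degrees, then the opening, from -1 (shut) to 1 (fully open). In form: tx ty tz wx wy wz fingers; .... A call has 1 to 10 rows; each row shifts and turns the commanded pose from where the row before left it, along the tool's axes as they then stand; what a row does not reach is not made up. A row lasts 1/12 s, in which the tool goes at most 41.7 mm and 7.16 degrees, less where a joint would pass 70% of its speed; a pose out of reach is approached as far as the arm can. A call with a number of a shift or a turn outside -1 to 1 is refused whole. A call with a gripper value outside its range is refused whole. The fingers move at their own pace and stop on an object; FORCE is the grip in N (left out, the last holds). Time passes only in rows, so rows that do not move let the fingers close. It gives the time, the measured TCP pose, the force, the opening and the grip force at its end, in the units of the state.
- sensors.get_obs(): the state, without advancing time (a new reading comes with each control period).
- cams.read_camera(name): name is "scene" or "top" or "wrist"; returns the picture (420x560x3 uint8, red, green, blue); there is no depth.
- cams.camera_params(name): a dict with "fx", "fy", "cx", "cy" (pixels), "k1" (the pictures are not rectified: a ray, as slopes to the right and down, at radius r is drawn at 1 + k1 r^2 times it, then the intrinsics apply), "camera_from_world" (4x4, takes a point from world to camera coordinates). Camera axes: x right, y up, looking along -z (the intrinsics and any distortion apply to the point x, -y, -z); pixel columns grow to the right and rows downward; lengths in m; the calibration is good to about 2 mm. A picture is of the moment at which its call begins: read the wrist's pose just before it. camera_params takes no time and is no camera call; for the wrist camera it gives the pose at the moment of the call.
- sign_off(): hands the job in; it is judged then, once.
The state is a dict: "time": time; "joint_positions": joint angles; "qvel": joint speeds; "joint_torque": joint torques, N m; "ee_pos": TCP position; "tcp_rot": TCP orientation; "force": force on the tool from outside, world axes, zero at the start; "wrist_torque": the same for the moment, N m; "opening": opening from 0.0 (shut) to 1.0 (fully open); "grip_force": force on a finger pad.
Only numpy, scipy, OpenCV 4.12 (cv2) and the standard library are available. Lean on these libraries where they do the work, as an engineer would, in place of code of your own. Each camera call takes 0.05 s, during which the arm holds its last target. There are 200 camera calls.

## Working session

There is one attempt and no reset: what is moved stays moved. The work goes in short steps, Python scripts to look and compute and a shell command to move; the robot and the scene stay as the last step left them, time stands still between calls to the robot, and variables do not carry over. Pictures are saved under pics/ and viewed, at most 10 in all, crops included, and the job is handed in when it is done.

```bash
mkdir -p pics
cat > h.py <<'E'
import numpy as np, cv2
from bench import sensors, cams, sign_off
def snap(n,f):
    p=cams.camera_params(n); im=cams.read_camera(n); cv2.imwrite('pics/'+f,im[:,:,::-1]); return im,p
def ray(p,u,v):
    x=np.array([(u-p['cx'])/p['fx'],(v-p['cy'])/p['fy']]); s=x.copy()
    for _ in range(20): s=x/(1+p['k1']*(s@s))
    T=np.array(p['camera_from_world']); R=T[:3,:3]
    return -R.T@T[:3,3], R.T@np.array([s[0],-s[1],-1])
def onz(p,u,v,z):
    o,d=ray(p,u,v); return o+d*(z-o[2])/d[2]
def proj(p,X):
    T=np.array(p['camera_from_world']); c=T[:3,:3]@np.asarray(X)+T[:3,3]
    s=np.array([c[0],-c[1]])/-c[2]; s=s*(1+p['k1']*(s@s))
    return s*[p['fx'],p['fy']]+[p['cx'],p['cy']]
E
python3 - <<'E'
from h import *
np.set_printoptions(precision=3,suppress=True)
a,p=snap('scene','s0.png');b,q=snap('top','t0.png')
for c in(p,q): print(c)
o=sensors.get_obs();print(o['time'],o['ee_pos'],o['tcp_rot'],o['opening'])
E
```

```text
{'fx': 542.4183995751349, 'fy': 542.4183995751349, 'cx': 270.5802938451424, 'cy': 215.09139012866243, 'k1': -0.18773038097996386, 'camera_from_world': array([[ 0.476,  0.879, -0.016, -0.203],
       [-0.544,  0.309,  0.78 ,  0.195],
       [ 0.691, -0.362,  0.626, -1.787],
       [ 0.   ,  0.   ,  0.   ,  1.   ]])}
{'fx': 385.8199257624252, 'fy': 385.8199257624252, 'cx': 280.14442951530026, 'cy': 214.08537299406547, 'k1': 0.016904551892164898, 'camera_from_world': array([[-0.002, -1.   ,  0.015, -0.055],
       [ 0.998, -0.001,  0.061, -0.527],
       [-0.061,  0.016,  0.998, -1.123],
       [ 0.   ,  0.   ,  0.   ,  1.   ]])}
0.1 [ 0.276 -0.588  0.214] [[ 0.905  0.426 -0.001]
 [ 0.426 -0.905  0.001]
 [-0.    -0.002 -1.   ]] 1.00109306804326
```

View pics/s0.png

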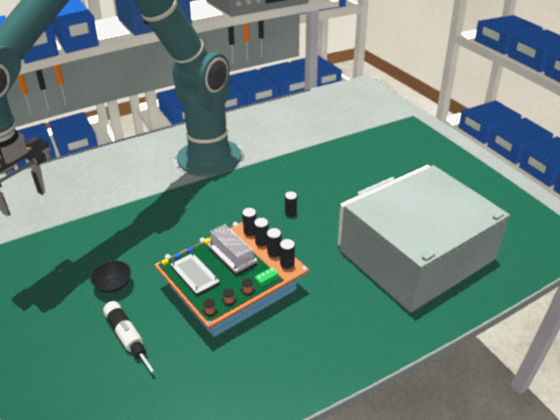

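View pics/t0.png

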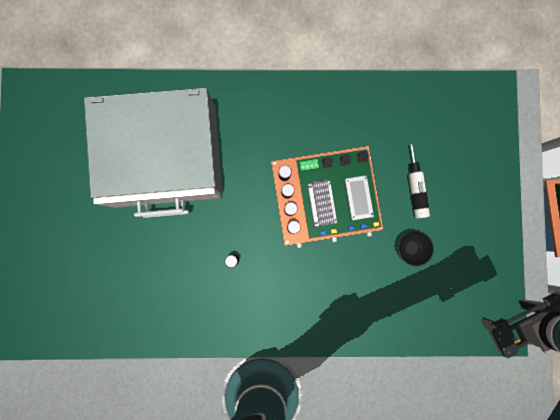

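The scene view shows the unit mid-bench with the bare brick at (193,272), and the cabinet on the right. In the top view the cabinet is at upper left with its handle at about (160,213), the bare brick's pad is at (359,198), the fitted sink is at (322,203), and the spare cap is at (231,261).

Run:
```python
from h import *
np.set_printoptions(precision=4,suppress=True)
p=cams.camera_params('top'); im=cv2.imread('pics/t0.png'); hsv=cv2.cvtColor(im,cv2.COLOR_BGR2HSV)
# plate: orange mask -> min rect
m=cv2.inRange(hsv,(5,90,100),(20,255,255)); m[:, :262]=0; m[:,395:]=0
ys,xs=np.nonzero(m); print('orange',len(xs))
P=np.array([onz(p,u+.0,v+.0,.072)[:2] for u,v in zip(xs,ys)],np.float32)
r=cv2.minAreaRect(P);print('unit',r)
# pad/brick bright region
g=cv2.inRange(hsv,(0,0,120),(180,60,255))
n,l,s,c=cv2.connectedComponentsWithStats(g)
lab=l[198,359];ys,xs=np.nonzero(l==lab)
P=np.array([onz(p,u,v,.0887)[:2] for u,v in zip(xs,ys)],np.float32);print('brick',cv2.minAreaRect(P))
# handle
hm=g[206:222,125:200]; 
for u in range(132,194,3):
    print(u,[int(x) for x in im[203:222,u].mean(1)])
for n_,uv,z in [('hL',(135,215),.112),('hR',(187,211.5),.112),('spare',(231,260),.064)]: print(n_,onz(p,*uv,z))
crop=im[80:230,75:230];cv2.imwrite('pics/c0.png',cv2.resize(crop,None,fx=4,fy=4,interpolation=cv2.INTER_CUBIC))
```

```text
orange 2161
unit ((0.5771988034248352, -0.185578390955925), (0.2414042204618454, 0.2810829281806946), 9.029483795166016)
brick ((0.5689613819122314, -0.2735442817211151), (0.11963044852018356, 0.06280554085969925), 8.752755165100098)
132 [129, 134, 124, 101, 87, 88, 89, 87, 87, 87, 85, 83, 83, 86, 89, 89, 89, 89, 90]
135 [139, 132, 114, 86, 82, 85, 85, 85, 83, 111, 185, 239, 234, 166, 91, 85, 89, 89, 89]
138 [244, 242, 239, 241, 238, 233, 228, 216, 208, 200, 210, 233, 230, 169, 91, 85, 90, 90, 90]
141 [127, 119, 96, 83, 83, 86, 88, 90, 93, 151, 224, 234, 204, 132, 85, 87, 91, 91, 91]
144 [138, 126, 102, 91, 88, 90, 89, 85, 98, 166, 234, 238, 213, 200, 177, 92, 87, 91, 91]
147 [109, 111, 114, 115, 115, 116, 113, 109, 141, 198, 233, 232, 205, 200, 172, 95, 88, 92, 92]
150 [125, 100, 89, 91, 91, 81, 53, 56, 141, 215, 232, 224, 216, 199, 124, 89, 92, 93, 92]
153 [116, 63, 38, 39, 41, 41, 39, 57, 152, 233, 237, 215, 206, 184, 99, 89, 93, 93, 93]
156 [124, 98, 92, 94, 77, 42, 38, 82, 170, 237, 239, 205, 191, 172, 94, 89, 93, 94, 94]
159 [120, 91, 91, 94, 77, 39, 48, 138, 211, 234, 230, 213
[... 375 characters left out ...]
 95, 96]
174 [90, 91, 90, 73, 34, 46, 141, 225, 234, 220, 212, 189, 112, 91, 95, 96, 96, 97, 97]
177 [236, 237, 236, 235, 233, 231, 225, 234, 240, 220, 214, 181, 97, 92, 96, 97, 98, 97, 98]
180 [96, 96, 78, 40, 35, 92, 178, 239, 238, 204, 192, 171, 98, 92, 96, 97, 98, 97, 98]
183 [118, 121, 121, 120, 120, 117, 114, 140, 196, 229, 207, 138, 94, 95, 97, 98, 98, 98, 97]
186 [43, 45, 43, 42, 42, 38, 55, 151, 241, 247, 191, 107, 93, 97, 97, 99, 98, 98, 99]
189 [75, 65, 45, 43, 45, 46, 43, 41, 51, 76, 96, 96, 97, 98, 99, 97, 98, 99, 100]
192 [98, 80, 46, 44, 46, 60, 63, 61, 85, 98, 99, 98, 99, 99, 99, 99, 99, 100, 99]
hL [0.5188 0.3353 0.112 ]
hR [0.5281 0.1968 0.112 ]
spare [0.3951 0.0832 0.064 ]
```

View pics/c0.png

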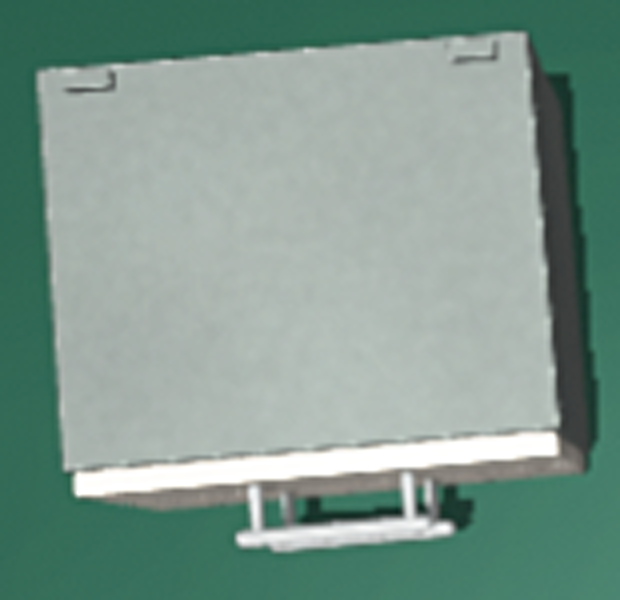

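The crop shows two handles; the upper one, at left, spans about (134,214.5) to (181,211), with its rods at u = 139 and 177. The front yaw comes from the white drawer-front edge, (93,203.5) to (214.5,194.5).

Run:
```python
from h import *
np.set_printoptions(precision=4,suppress=True)
p=cams.camera_params('top')
a=onz(p,93.3,203.5,.143);b=onz(p,214.5,194.5,.143);d=b-a;L=np.hypot(*d[:2])
yaw=np.arctan2(d[0],-d[1]);print(a,b,L,'yaw',np.degrees(yaw))
h=onz(p,158,212.7,.112);print('handle',h)
ax=np.array([np.cos(yaw),np.sin(yaw),0]) # check
print('front mid',(a+b)/2,'dist along x',((a+b)/2-h)@ax)
R=np.array(sensors.get_obs()['tcp_rot']);print('tool yaw of y axis',np.degrees(np.arctan2(R[1,1],R[0,1])))
```

```text
[0.547 0.432 0.143] [0.5707 0.1186 0.143 ] 0.3142897057766828 yaw 4.315850997410851
handle [0.5249 0.2743 0.112 ]
front mid [0.5589 0.2753 0.143 ] dist along x 0.033889570088662814
tool yaw of y axis -64.80467752227577
```

```bash
python3 -m inch '0 0 0 0 0 -.0384 -.45;0 0 0 0 0 -.0384 -.45;0 0 0 0 0 -.0384 -.45;0 0 0 0 0 -.0384 -.45;0 0 0 0 0 -.0384 -.45;0 0 0 0 0 -.0384 -.45;0 0 0 0 0 -.0384 -.45;0 0 0 0 0 -.0384 -.45;0 0 0 0 0 -.0384 -.45;0 0 0 0 0 -.0384 -.45'
R='.934 .348 0 0 0 0 -.45'
python3 -m inch '.934 .348 0 0 0 0 -.45;.934 .348 0 0 0 0 -.45;.934 .348 0 0 0 0 -.45;.934 .348 0 0 0 0 -.45;.934 .348 0 0 0 0 -.45;.934 .348 0 0 0 0 -.45;.934 .348 0 0 0 0 -.45;.934 .348 0 0 0 0 -.45;.934 .348 0 0 0 0 -.45;.934 .348 0 0 0 0 -.45'
```

```text
time: 0.93
ee_pos: [0.2765, -0.5879, 0.214]
tcp_rot: [[-0.081, 0.997, -0.0], [0.997, 0.081, 0.001], [0.001, -0.0, -1.0]]
force: [-0.3, 0.4, 0.7]
opening: 0.293
grip_force: 0.0
time: 1.77
ee_pos: [0.3458, -0.3474, 0.2143]
tcp_rot: [[-0.075, 0.997, -0.001], [0.997, 0.075, 0.0], [0.0, -0.001, -1.0]]
force: [0.0, 0.3, -0.7]
opening: 0.276
grip_force: 0.0
```

```bash
python3 -m inch '.934 .348 0 0 0 0 -.45;.934 .348 0 0 0 0 -.45;.934 .348 0 0 0 0 -.45;.934 .348 0 0 0 0 -.45;.934 .348 0 0 0 0 -.45;.934 .348 0 0 0 0 -.45;.934 .348 0 0 0 0 -.45;.934 .348 0 0 0 0 -.45;.934 .348 0 0 0 0 -.45;.934 .348 0 0 0 0 -.45'
python3 -m inch '.934 .348 0 0 0 0 -.45;.934 .348 0 0 0 0 -.45;.934 .348 0 0 0 0 -.45;.934 .348 0 0 0 0 -.45;.934 .348 0 0 0 0 -.45;.934 .348 0 0 0 0 -.45;.934 .348 0 0 0 0 -.45;.934 .348 0 0 0 0 -.45;.934 .348 0 0 0 0 -.45;.934 .348 0 0 0 0 -.45' | grep ee_pos
python3 -m inch '.934 .348 0 0 0 0 -.45;.934 .348 0 0 0 0 -.45;.934 .348 0 0 0 0 -.45;.934 .348 0 0 0 0 -.45;.934 .348 0 0 0 0 -.45;.934 .348 0 0 0 0 -.45;0 0 0 0 0 0 -.45;0 0 0 0 0 0 -.45'
python3 - <<'E'
from h import *
a,p=snap('wrist','w0.png');print(p,proj(p,[.525,.274,.112]))
E
```

```text
time: 2.6
ee_pos: [0.415, -0.1082, 0.2144]
tcp_rot: [[-0.075, 0.997, -0.0], [0.997, 0.075, -0.0], [-0.0, -0.0, -1.0]]
force: [0.7, 0.1, -0.2]
opening: 0.274
grip_force: 0.0
ee_pos: [0.4842, 0.131, 0.2143]
time: 4.1
ee_pos: [0.5251, 0.2748, 0.2139]
tcp_rot: [[-0.078, 0.997, -0.001], [0.997, 0.078, 0.0], [0.0, -0.001, -1.0]]
force: [-0.2, 0.1, -0.3]
opening: 0.274
grip_force: 0.0
{'fx': 365.2165532456043, 'fy': 365.2165532456043, 'cx': 282.74000775505823, 'cy': 205.04935734722503, 'k1': 0.0040393234539612966, 'camera_from_world': array([[ 0.99693291,  0.07824781, -0.00143513, -0.5451539 ],
       [-0.07592198,  0.96252523, -0.26034789, -0.19606536],
       [-0.01899031,  0.25965834,  0.96551381, -0.45076643],
       [ 0.        ,  0.        ,  0.        ,  1.        ]])} [282.11072312 206.80302294]
```

View pics/w0.png

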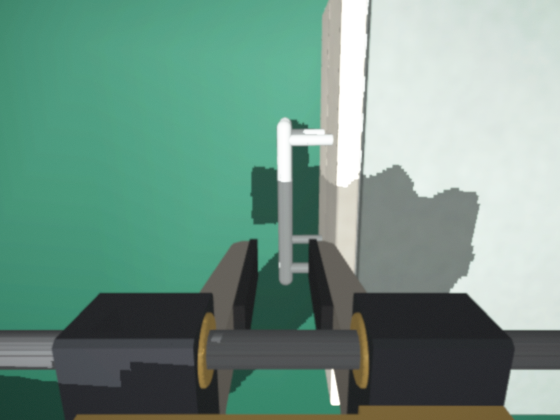

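The wrist view shows the top handle's bar vertical at u≈285, rows 120–284, between the fingers. It needs a shift of about 2 mm along +tool y.

```bash
python3 -m inch '0 .09 .5 0 0 0 -.45;0 0 .85 0 0 0 -.45;0 0 .85 0 0 0 -.45;0 0 .85 0 0 0 -.45;0 0 .85 0 0 0 -.45;0 0 .85 0 0 0 -.45;0 0 0 0 0 0 -.45;0 0 0 0 0 0 -1;0 0 0 0 0 0 -1;0 0 0 0 0 0 -1' 25
python3 -m inch '0 0 0 0 0 0 -1;0 0 0 0 0 0 -1'
```

```text
time: 4.98
ee_pos: [0.5275, 0.2733, 0.0966]
tcp_rot: [[-0.075, 0.997, -0.001], [0.997, 0.075, -0.001], [-0.001, -0.001, -1.0]]
force: [-3.2, -1.5, -0.2]
opening: 0.104
grip_force: 25.0
time: 5.15
ee_pos: [0.5274, 0.2733, 0.0965]
tcp_rot: [[-0.075, 0.997, -0.001], [0.997, 0.075, -0.001], [-0.001, -0.001, -1.0]]
force: [-4.2, -1.8, 2.2]
opening: 0.108
grip_force: 25.0
```

```bash
python3 -m inch '0 -.2 0 0 0 0 -1;0 -.4 0 0 0 0 -1;0 -.5 0 0 0 0 -1;0 -.5 0 0 0 0 -1;0 -.5 0 0 0 0 -1;0 -.5 0 0 0 0 -1;0 -.5 0 0 0 0 -1;0 -.5 0 0 0 0 -1'
python3 -m inch '0 -.5 0 0 0 0 -1;0 -.5 0 0 0 0 -1;0 -.5 0 0 0 0 -1;0 -.5 0 0 0 0 -1;0 -.5 0 0 0 0 -1;0 -.5 0 0 0 0 -1;0 -.5 0 0 0 0 -1;0 -.4 0 0 0 0 -1;0 -.2 0 0 0 0 -1;0 0 0 0 0 0 -1'
```

```text
time: 5.82
ee_pos: [0.4388, 0.2656, 0.0965]
tcp_rot: [[-0.074, 0.997, 0.003], [0.997, 0.074, -0.002], [-0.002, 0.003, -1.0]]
force: [1.7, -4.8, 3.6]
opening: 0.106
grip_force: 25.0
time: 6.65
ee_pos: [0.335, 0.2564, 0.0964]
tcp_rot: [[-0.075, 0.997, 0.001], [0.997, 0.075, -0.006], [-0.006, 0.0, -1.0]]
force: [0.3, -8.9, 9.7]
opening: 0.106
grip_force: 25.0
```

```bash
python3 -m inch '0 0 0 0 0 0 -.45;0 0 0 0 0 0 -.45;0 0 -.5 0 0 0 -.45;0 0 -1 0 0 0 -.45;0 0 -1 0 0 0 -.45;0 0 -1 0 0 0 -.45;0 0 -1 0 0 0 -.2;0 0 -1 0 0 0 0;0 .7 -.8 0 0 0 .2;0 .7 0 0 0 0 .3' | grep -E 'ee_pos|force'
python3 -m inch '0 .7 0 0 0 0 .3;0 .7 0 0 0 0 .3;0 .7 0 0 0 0 .3;0 .7 0 0 0 0 .3;0 .4 0 0 0 0 .3;0 0 0 0 0 0 .3;0 0 0 0 0 0 .3'
python3 - <<'E'
from h import *
a,p=snap('wrist','w1.png');np.save('w1p.npy',p,allow_pickle=True)
b,q=snap('top','t1.png')
E
```

```text
ee_pos: [0.3728, 0.2642, 0.2577]
force: [0.7, 1.4, -0.3]
grip_force: 0.0
time: 8.07
ee_pos: [0.45, 0.2684, 0.2531]
tcp_rot: [[-0.076, 0.997, -0.001], [0.997, 0.076, 0.001], [0.001, -0.001, -1.0]]
force: [0.5, 0.2, 0.5]
opening: 0.648
grip_force: 0.0
```

View pics/w1.png

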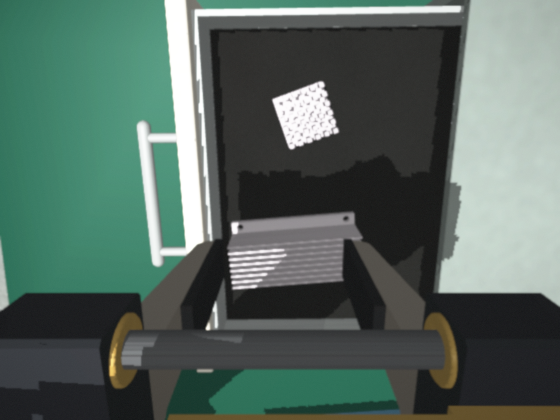

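The drawer is open. The long sink is below centre with its length along the drawer's depth; its base-plate holes are at about (237,227) and (348,217), and the small pin-fin sink is at (305,115).

Run:
```python
from h import *
np.set_printoptions(precision=4,suppress=True)
p=np.load('w1p.npy',allow_pickle=True).item(); g=cv2.imread('pics/w1.png',0)
H=[]
for u,v in((237,227),(348,217)):
    w=g[v-5:v+6,u-5:u+6].astype(float); k=np.clip(110-w,0,None)
    yy,xx=np.mgrid[v-5:v+6,u-5:u+6]; c=((xx*k).sum()/k.sum(),(yy*k).sum()/k.sum())
    H.append(onz(p,*c,.091)); print(c,H[-1])
d=H[1]-H[0];yaw=np.arctan2(d[1],d[0]);print('dist',np.hypot(*d[:2]),'yaw',np.degrees(yaw))
c=(H[0]+H[1])/2+25.4e-3*np.array([np.sin(yaw),-np.cos(yaw),0]);print('sink centre',c)
for n,uv,z in(('right inner wall top',(230,320),.129),('small',(305,115),.11),('cab top edge',(460,120),.15),('handle',(150,195),.112)):print(n,onz(p,*uv,z))
o=sensors.get_obs();R=o['tcp_rot'];print(o['ee_pos'],np.degrees(np.arctan2(R[1][1],R[0][1])))
for i in(0,1):print(g[222:233,232:243] if i==0 else g[212:223,343:354])
```

```text
(np.float64(240.19329073482427), np.float64(226.46805111821087)) [0.4127 0.2287 0.091 ]
(np.float64(345.93409742120343), np.float64(216.59407831900668)) [0.5122 0.2463 0.091 ]
dist 0.10104959251017527 yaw 9.98633024393249
sink centre [0.4668 0.2125 0.091 ]
right inner wall top [0.4113 0.1516 0.129 ]
small [0.4637 0.3368 0.11  ]
cab top edge [0.5739 0.3424 0.15  ]
handle [0.3348 0.2588 0.112 ]
[0.4496 0.2683 0.2533] 4.388423549630343
[[153 175 181 184 187 186 156 132 125 126 129]
 [214 233 237 238 238 232 190 145 135 136 140]
 [238 249 250 250 249 240 188 126 112 119 132]
 [243 251 252 251 248 224 148  84  67  81 111]
 [241 251 252 251 241 186 105  50  37  48  84]
 [238 251 252 250 236 173 101  60  44  51  80]
 [237 251 252 251 241 190 125  90  78  83 102]
 [236 250 252 251 246 208 144 116 109 114 127]
 [227 249 252 252 248 215 154 133 130 133 139]
 [205 246 251 251 248 215 157 142 140 142 143]
 [181 239 248 248 242 200 151 137 137 135 135]]
[[ 82  83  85  86  90  91  92  94  97  94  78]
 [112 112 114 116 117 119 119 119 122 122 108]
 [128 128 129 128 130 132 136 135 136 137 128]
 [137 131 121 119 124 134 140 142 142 142 132]
 [129 109  88  85  96 119 137 142 144 144 134]
 [108  74  50  48  64 102 130 143 145 146 136]
 [ 90  51  35  40  64  97 127 142 147 146 137]
 [ 94  64  54  63  85 108 130 143 146 146 136]
 [115  95  89  94 106 121 135 143 145 145 137]
 [133 124 119 119 124 133 141 144 146 144 136]
 [142 138 135 135 139 141 143 144 143 144 135]]
```

```bash
python3 -m inch '0 0 0 0 0 .0391 .3;0 0 0 0 0 .0391 .3;0 0 0 0 0 .0391 .3;0 0 0 0 0 .0391 .3;0 0 0 0 0 .0391 .3;0 0 0 0 0 .0391 .3;0 0 0 0 0 .0391 .3;0 0 0 0 0 .0391 .3;0 0 0 0 0 .0391 .3;0 0 0 0 0 .0391 .3' | grep ee_pos
python3 -m inch '0 0 0 0 0 .0391 .3;0 0 0 0 0 .0391 .3;.1 .775 0 0 0 0 .3;.1 .775 0 0 0 0 .3;.1 .775 0 0 0 0 .3;0 0 .8 0 0 0 .3;0 0 .8 0 0 0 .3;0 0 0 0 0 0 .3'
python3 - <<'E'
from h import *
a,p=snap('wrist','w2.png')
E
```

```text
ee_pos: [0.4497, 0.2682, 0.2537]
time: 9.67
ee_pos: [0.4654, 0.2107, 0.2106]
tcp_rot: [[0.985, 0.171, -0.005], [0.171, -0.985, -0.002], [-0.005, 0.001, -1.0]]
force: [-0.1, -0.1, -0.1]
opening: 0.651
grip_force: 0.0
```

View pics/w2.png

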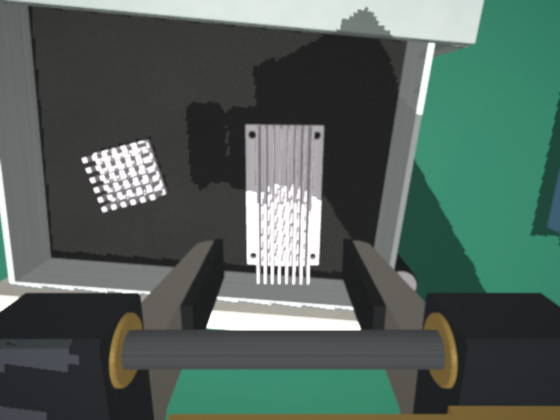

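The sink sits squarely between the fingers, with holes at about (252,134), (318,134), (253,256) and (315,256). The right drawer wall is well clear.

Run:
```python
from h import *
np.set_printoptions(precision=4,suppress=True)
p=cams.camera_params('wrist')
A=np.array([onz(p,*c,.091) for c in((252,134),(318,134),(253,256),(315,256))]);print(A)
c=A.mean(0);d=A[0]+A[1]-A[2]-A[3];print('c',c,'yaw',np.degrees(np.arctan2(d[1],d[0])),np.hypot(*d[:2])/2)
o=sensors.get_obs();R=np.array(o['tcp_rot']);print('tool shift /25mm',R.T@(c-o['ee_pos'])/.025, o['ee_pos'])
```

```text
[[0.5138 0.2447 0.091 ]
 [0.5227 0.1938 0.091 ]
 [0.4121 0.2284 0.091 ]
 [0.4213 0.176  0.091 ]]
c [0.4674 0.2107 0.091 ] yaw 9.550771247840649 0.10293836907399494
tool shift /25mm [0.0592 0.0356 4.8511] [0.4662 0.2115 0.2123]
```

```bash
python3 -m inch '.06 .03 .6 0 0 0 .3;0 0 .9 0 0 0 .3;0 0 .9 0 0 0 .3;0 0 .9 0 0 0 .3;0 0 .8 0 0 0 .3;0 0 .5 0 0 0 .3;0 0 0 0 0 0 .3;0 0 0 0 0 0 -1;0 0 0 0 0 0 -1;0 0 0 0 0 0 -1' 35
python3 -m inch '0 0 0 0 0 0 -1;0 0 0 0 0 0 -1;0 0 0 0 0 0 -1;0 0 0 0 0 0 -1'
```

```text
time: 10.55
ee_pos: [0.4706, 0.2121, 0.0999]
tcp_rot: [[0.985, 0.172, 0.003], [0.172, -0.985, 0.001], [0.003, -0.0, -1.0]]
force: [0.6, -0.7, 0.4]
opening: 0.453
grip_force: 0.4
time: 10.88
ee_pos: [0.4707, 0.2118, 0.0998]
tcp_rot: [[0.985, 0.171, 0.002], [0.171, -0.985, 0.001], [0.002, -0.0, -1.0]]
force: [-0.2, -1.0, 7.5]
opening: 0.433
grip_force: 35.0
```

```bash
python3 -m inch '0 0 -.2 0 0 0 -1;0 0 -.5 0 0 0 -1;0 0 -.9 0 0 0 -1;0 0 -.9 0 0 0 -1;0 0 -.9 0 0 0 -1;0 0 -.9 0 0 0 -1;0 0 -.9 0 0 0 -1;0 0 -.9 0 0 0 -1;0 0 -.5 0 0 0 -1;0 0 0 0 0 0 -1'
python3 -m inch '-.05 .3 0 0 0 0 -1;-.15 .6 0 0 0 0 -1;-.17 .9 0 0 0 0 -1;-.17 .99 0 0 0 0 -1;-.17 .99 0 0 0 0 -1;-.17 .99 0 0 0 0 -1;-.17 .99 0 0 0 0 -1;-.17 .99 0 0 0 0 -1;-.17 .99 0 0 0 0 -1;-.17 .99 0 0 0 0 -1'
```

```text
time: 11.72
ee_pos: [0.4709, 0.2123, 0.2664]
tcp_rot: [[0.985, 0.171, 0.005], [0.171, -0.985, 0.002], [0.005, -0.001, -1.0]]
force: [0.3, -0.1, -3.1]
opening: 0.432
grip_force: 35.0
time: 12.55
ee_pos: [0.467, -0.0121, 0.2616]
tcp_rot: [[0.985, 0.171, -0.003], [0.171, -0.985, -0.0], [-0.003, -0.0, -1.0]]
force: [-0.1, -0.4, -2.5]
opening: 0.431
grip_force: 35.0
```

```bash
python3 -m inch '-.17 .99 0 0 0 0 -1;-.17 .99 0 0 0 0 -1;-.17 .99 0 0 0 0 -1;-.17 .99 0 0 0 0 -1;-.17 .99 0 0 0 0 -1;-.17 .99 0 0 0 0 -1;-.17 .99 0 0 0 0 -1;-.17 .99 0 0 0 0 -1;-.17 .99 0 0 0 0 -1;-.17 .99 0 0 0 0 -1' | grep ee_pos
python3 -m inch '-.17 .6 0 0 0 0 -1;-.1 .3 0 0 0 0 -1;0 0 0 0 0 0 -1;0 0 0 0 0 0 -1'
python3 - <<'E'
from h import *
a,p=snap('wrist','w3.png');np.save('w3p.npy',p,allow_pickle=True)
E
```

```text
ee_pos: [0.4674, -0.2625, 0.2613]
time: 13.72
ee_pos: [0.4656, -0.2838, 0.2622]
tcp_rot: [[0.985, 0.171, -0.002], [0.171, -0.985, 0.002], [-0.002, -0.002, -1.0]]
force: [0.7, 0.2, -2.4]
opening: 0.432
grip_force: 35.0
```

View pics/w3.png

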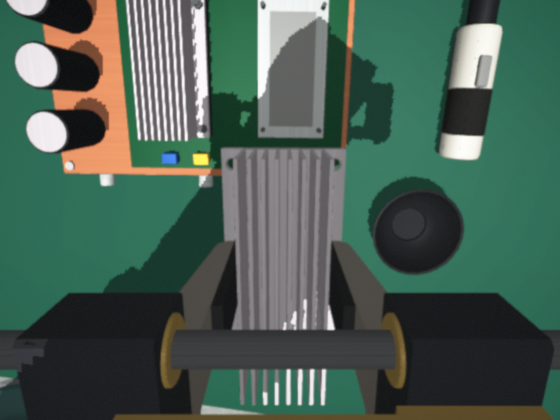

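The bare brick is ahead, with near studs at about (265,131) and (320,131) and far ones at about row 3. The held sink's front holes are at (229,162) and (337,162).

Run:
```python
import cv2
im=cv2.imread('pics/w3.png')
a=im[0:16,250:340];b=im[118:178,215:350]
A=cv2.resize(a,(540,96),interpolation=cv2.INTER_CUBIC);B=cv2.resize(b,(675,300),interpolation=cv2.INTER_CUBIC)
c=cv2.copyMakeBorder(A,0,4,0,135,cv2.BORDER_CONSTANT);cv2.imwrite('pics/c3.png',cv2.vconcat([c,B]))
```

```text
(no output)
```

View pics/c3.png

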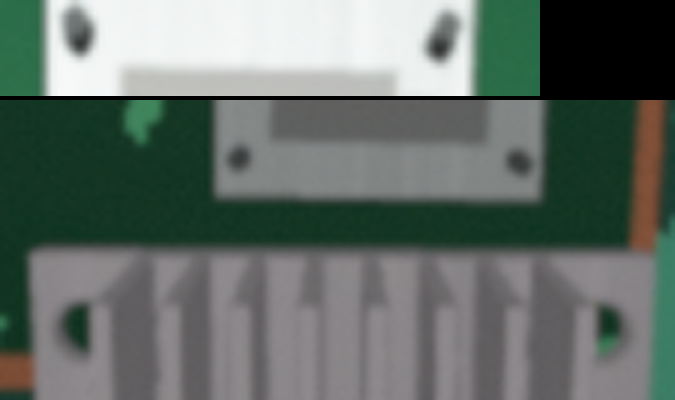

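Tip centres read from the crop: far studs (262.3,3.3) and (324,3.6), near studs (262.3,129.5) and (318.4,130.3). The held sink's front holes centre near (232.4,163.7) and (334.6,163.7).

Run:
```python
from h import *
np.set_printoptions(precision=4,suppress=True)
p=np.load('w3p.npy',allow_pickle=True).item();o=sensors.get_obs();R=np.array(o['tcp_rot']);t=np.array(o['ee_pos']);print(t)
S=np.array([onz(p,*c,.1007) for c in((262.3,3.3),(324,3.6),(262.3,129.5),(318.4,130.3))]);print(S)
d=S[0]+S[1]-S[2]-S[3];yaw=np.degrees(np.arctan2(d[1],d[0]));print('len',np.hypot(*d[:2])/2,'wid',np.linalg.norm(S[0]-S[1]),np.linalg.norm(S[2]-S[3]),'yaw',yaw)
T=np.array(p['camera_from_world']);print('cam',-T[:3,:3].T@T[:3,3])
for dz in(.0148,):
  z=t[2]-dz+.006;h=[onz(p,u,163.7,z) for u in(232.4,334.6)]
  print('holes tool',[R.T@(x-t) for x in h],np.linalg.norm(h[0]-h[1]))
c=S.mean(0);print('centre',c,'tool delta',R.T@(c-t),'tool x yaw',np.degrees(np.arctan2(R[1,0],R[0,0])))
```

```text
[ 0.4661 -0.2832  0.2626]
[[ 0.615  -0.24    0.1007]
 [ 0.6234 -0.2896  0.1007]
 [ 0.5153 -0.2559  0.1007]
 [ 0.5232 -0.3051  0.1007]]
len 0.1011644262813101 wid 0.050324010561779625 0.04987723193743627 yaw 8.912056402686602
cam [ 0.5384 -0.2708  0.4316]
holes tool [array([ 0.0461, -0.0246,  0.0088]), array([0.0461, 0.0254, 0.0087])] 0.050018811167686035
centre [ 0.5692 -0.2727  0.1007] tool delta [0.1036 0.0077 0.1618] tool x yaw 9.930841945105213
```

```bash
python3 -m inch '.4 .04 0 0 0 .0057 -1;.8 .04 0 0 0 0 -1;.9 .04 0 0 0 0 -1;.9 .04 0 0 0 0 -1;.9 .04 0 0 0 0 -1;.4 .01 .3 0 0 0 -1;0 0 .8 0 0 0 -1;0 0 .9 0 0 0 -1;0 0 .9 0 0 0 -1;0 0 .7 0 0 0 -1'
python3 -m inch '0 0 .3 0 0 0 -1;0 0 0 0 0 0 -1;0 0 0 0 0 0 -1;0 0 0 0 0 0 -1'
python3 - <<'E'
from h import *
a,p=snap('wrist','w4.png');np.save('w4p.npy',p,allow_pickle=True);snap('scene','s4.png');snap('top','t4.png')
im=cv2.imread('pics/w4.png')[95:225,200:365]
cv2.imwrite('pics/c4.png',cv2.resize(im,None,fx=4.5,fy=4.5,interpolation=cv2.INTER_CUBIC))
E
```

```text
time: 14.6
ee_pos: [0.5721, -0.2715, 0.1708]
tcp_rot: [[0.988, 0.155, -0.003], [0.155, -0.988, 0.001], [-0.003, -0.002, -1.0]]
force: [0.6, -0.1, -2.7]
opening: 0.431
grip_force: 35.0
time: 14.93
ee_pos: [0.5741, -0.2732, 0.1672]
tcp_rot: [[0.988, 0.154, 0.002], [0.154, -0.988, -0.001], [0.002, 0.001, -1.0]]
force: [-0.2, -0.2, -2.0]
opening: 0.434
grip_force: 35.0
```

View pics/c4.png

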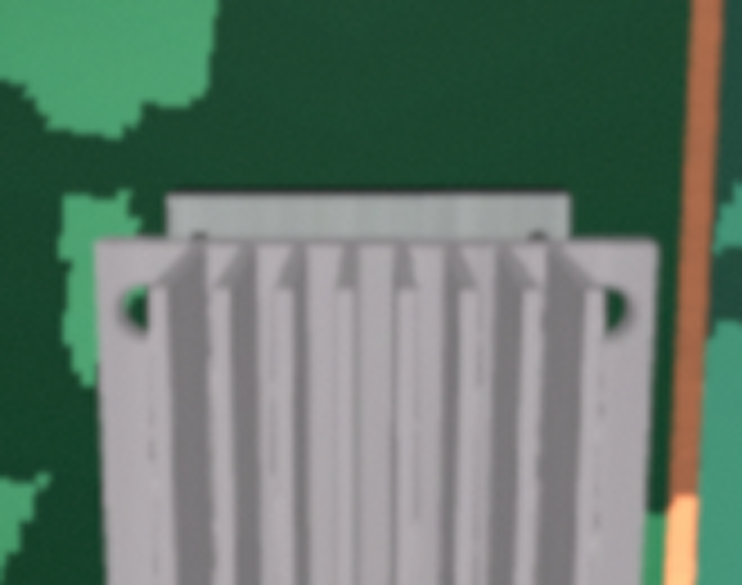

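The crop shows the brick's front edge just beyond the sink's: brick corners at crop (166,193) and (571,193), sink corners at (95,240) and (658,240). I'll compare the two edges by casting rays.

Run:
```python
from h import *
np.set_printoptions(precision=4,suppress=True)
p=np.load('w4p.npy',allow_pickle=True).item();o=sensors.get_obs();R=np.array(o['tcp_rot']);t=np.array(o['ee_pos']);print(t)
px=lambda x,y:(200+(x+.5)/4.5-.5,95+(y+.5)/4.5-.5)
f=lambda x,y,z:R.T@(onz(p,*px(x,y),z)-t)
zb=t[2]-.0148+.006
B=[f(166,193,.0887),f(571,193,.0887)];S=[f(95,240,zb),f(658,240,zb)];H=[f(117,310,zb),f(634,310,zb)]
for n,q in(('brick',B),('sink',S),('hole outer rims',H)):print(n,q[0],q[1],'mid',(q[0]+q[1])/2,'w',q[1][1]-q[0][1])
T=[f(200,240,.1007),f(538,240,.1007)];print('studs(partial)',T)
```

```text
[ 0.574  -0.2734  0.1672]
brick [ 0.0538 -0.0318  0.0785] [0.0538 0.0285 0.0786] mid [ 0.0538 -0.0016  0.0786] w 0.06029874311513783
sink [ 0.0544 -0.0309  0.0089] [0.0544 0.0298 0.0089] mid [ 0.0544 -0.0006  0.0089] w 0.06072478243470607
hole outer rims [ 0.0468 -0.0288  0.0089] [0.0468 0.0275 0.0089] mid [ 0.0468 -0.0007  0.0089] w 0.05638308470441447
studs(partial) [array([ 0.0481, -0.0256,  0.0665]), array([0.0482, 0.0226, 0.0666])]
```

```bash
python3 -m inch '-.02 -.04 .2 0 0 0 -1;0 0 .4 0 0 0 -1;0 0 .4 0 0 0 -1;0 0 .4 0 0 0 -1;0 0 .25 0 0 0 -1;0 0 0 0 0 0 -1;0 0 0 0 0 0 -1;0 0 0 0 0 0 -1'
python3 - <<'E'
from h import *
a,p=snap('wrist','w5.png');np.save('w5p.npy',p,allow_pickle=True);s,_=snap('scene','s5.png')
A=cv2.imread('pics/w5.png')[115:190,200:365];A=cv2.resize(A,None,fx=4.5,fy=4.5,interpolation=cv2.INTER_CUBIC)
B=cv2.resize(cv2.imread('pics/s5.png')[215:300,140:260],None,fx=3,fy=3,interpolation=cv2.INTER_CUBIC)
B=cv2.copyMakeBorder(B,0,0,0,A.shape[1]-B.shape[1],cv2.BORDER_CONSTANT)
c=cv2.vconcat([A,B]);print(A.shape,c.shape);cv2.imwrite('pics/c5.png',c)
E
```

```text
time: 15.75
ee_pos: [0.573, -0.2723, 0.1247]
tcp_rot: [[0.988, 0.154, 0.0], [0.154, -0.988, -0.0], [0.0, 0.0, -1.0]]
force: [0.4, 0.6, -1.8]
opening: 0.429
grip_force: 35.0
(338, 742, 3) (593, 742, 3)
```

View pics/c5.png

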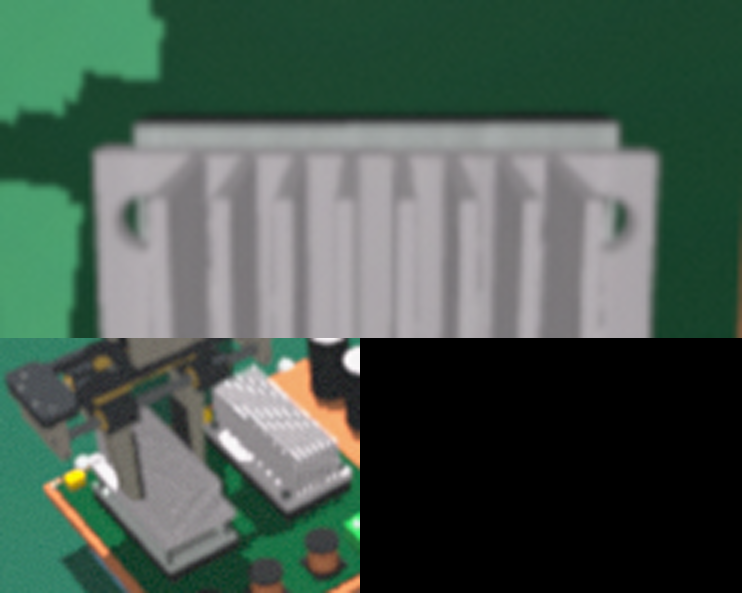

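At the hover, the brick's edge corners are at crop (133,123) and (619,123), and the sink's are at (94,150) and (658,150). The scene view shows the sink over the brick, clear of everything.

Run:
```python
from h import *
np.set_printoptions(precision=4,suppress=True)
p=np.load('w5p.npy',allow_pickle=True).item();o=sensors.get_obs();R=np.array(o['tcp_rot']);t=np.array(o['ee_pos']);print(t)
px=lambda x,y:(200+(x+.5)/4.5-.5,115+(y+.5)/4.5-.5)
f=lambda x,y,z:R.T@(onz(p,*px(x,y),z)-t)
zb=t[2]-.0148+.006
for n,q in(('brick',[f(133,123,.0887),f(619,123,.0887)]),('sink',[f(94,150,zb),f(658,150,zb)]),('holes',[f(118,220,zb),f(634,220,zb)])):print(n,q[0],q[1],'mid',(q[0]+q[1])/2,'w',q[1][1]-q[0][1])
# independent check, scene camera: stud centre predicted vs earlier
c=np.array([.5692,-.2727]);print('sink centre now',(t+R@[-.0042,-.0005,0])[:2],'stud centre from w3',c)
```

```text
[ 0.5731 -0.2724  0.1251]
brick [ 0.0545 -0.0306  0.0364] [0.0545 0.0296 0.0365] mid [ 0.0545 -0.0005  0.0364] w 0.060121785530802996
sink [ 0.0541 -0.0309  0.0088] [0.0542 0.0298 0.0089] mid [ 0.0542 -0.0005  0.0088] w 0.060656211440796096
holes [ 0.0466 -0.0286  0.0088] [0.0466 0.0275 0.0089] mid [ 0.0466 -0.0005  0.0088] w 0.056114691863311326
sink centre now [ 0.5689 -0.2726] stud centre from w3 [ 0.5692 -0.2727]
```

```bash
python3 -m inch '.01 0 0 0 0 0 -1;0 0 0 0 0 0 -1;0 0 0 0 0 0 -1;0 0 0 0 0 0 -1;0 0 0 0 0 0 -1;0 0 0 0 0 0 -1' && python3 -c "
from bench import sign_off;print(sign_off())"
```

```text
time: 16.35
ee_pos: [0.573, -0.2722, 0.1246]
tcp_rot: [[0.988, 0.154, 0.0], [0.154, -0.988, -0.0], [0.0, 0.0, -1.0]]
force: [-0.1, -0.5, -2.4]
opening: 0.433
grip_force: 35.0
the job is handed in; nothing more can be done
None
```

The job is handed in at 16.4 s: the long heat sink is held level and still, about 10 mm above the bare brick's stud tips, with the holes over the studs to within about 0.5 mm by the wrist camera; the drawer is left open with the small sink in it.

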